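# Refit the lint screen and start the dryer

### The arm

A 6-joint arm with a two-finger parallel gripper is mounted at the origin on the work surface. World frame = base frame: x ahead of the robot, y to its left, z up, the work surface at z = 0. Lengths are in m, angles in rad, forces in N, time in s.
With the tool pointing down it reaches from about 0.325 to 0.85 m from the base axis. Payload 4.4 kg.
Tool frame: the origin (TCP) lies midway between the tips of the shut fingers; the grasp point (between the pads) lies 19 mm behind it; z points along the fingers, y is the line along which they close (so a half turn about z gives the same grasp; the last joint's range is limited). The gripper opens to 94 mm and grips with 3 to 60 N. Pads are 16 mm wide; open, the fingers measure 119 mm over their backs; the gripper's body (75 mm by 177 mm) begins 78 mm behind the grasp point.
Start: joints at [1.179, 0.207, 1.542, -0, 1.393, -0.15], TCP at [0.138, 0.558, 0.205] pointing down, gripper open.
Joint ranges: [-2.73, 2.73], [-0.86, 2.22], [0.23, 2.46], [-1.11, 4.25], [0.08, 2.63], [-2.82, 2.82]. Speed limits (rad/s): [2.79, 2.79, 3.14, 3.14, 3.14, 3.14].

### API

Orientations are given as a unit quaternion [x, y, z, w].
In Python, from cell import * gives the robot as it stands. Calls block until the motion is done:
- reach(position, orientation): joint-space move of the TCP to a pose.
- line_to(position, orientation=None, feed=0.15, max_force=None): straight line of the TCP; orientation=None keeps the orientation; feed is the mean speed in m/s. With max_force (N) it stops when the force on the tool has changed by that much, and returns True; else False.
- goto_joints(angles): joint-space move.
- move_gripper(opening, squeeze=None): finger opening in m; squeeze is the grip in N (None keeps the last); returns when the fingers have stopped.
- pause(seconds).
- inverse_kinematics(position, orientation): joint angles nearest the present ones, or None.
- observe(): the state.
- read_camera(name): name is "scene" or "top" or "wrist"; returns the picture (384x512x3 uint8, red, green, blue); there is no depth.
- camera_model(name): a dict with "K" (3x3 intrinsics, pixels), "T" (4x4, takes a point from camera to world coordinates). Camera axes: x right, y down, z forward; pixel columns grow to the right and rows downward; lengths in m; the calibration is good to about 2 mm. A picture is of the moment at which its call begins: read the wrist's pose just before it. camera_model takes no time and is no camera call; for the wrist camera it gives the pose at the moment of the call.
A pose or a line that the arm cannot do raises MotionError and nothing moves.
- sign_off(): hands the job in; it is judged then, once.
Trained networks look in the newest picture that a camera, given by its name, has taken for a name from the list of things; names that differ only in an ending like _2 or _b are one class to them, and where a whole thing is asked for, a point or a joint stands for the part that bears it (a point fixed in the world has none). Each returns a list of dicts, best first, with "conf" (0 to 1); they miss things now and then, are a little off and sometimes report something else, mostly with a low value. They report only what shows in the picture. A call takes as long as a camera call.
- masks_of(camera, target): "pixels" (384x512 bool, what is visible of it) and "xy" ([column, row] in pixels, amid what is visible of it).
The state is a dict: "time_s": time; "joint_positions": joint angles; "dq": joint speeds; "joint_efforts": joint torques, N m; "tcp_pos": TCP position; "eef_rot": TCP orientation; "wrist_force": force on the tool from outside, world axes, zero at the start; "wrist_torque": the same for the moment, N m; "grip_width": finger opening in m; "grasp_force": force on a finger pad.
Only numpy, scipy, OpenCV 4.12 (cv2) and the standard library are available. Lean on these libraries where they do the work, as an engineer would, in place of code of your own. Each camera call takes 0.05 s, during which the arm holds its last target. There are 200 camera calls.

### The job

Slide the cleaned lint screen back down into its slot in the dryer top until it is fully home, with its cover lip lying flat over the slot towards the console, and let go of it. Then set the dryer going: press the middle one of the three small programme keys all the way in, then the large start key; press no key before the screen is home, do not press the other two small keys, and leave the other things on the dryer where they stand.

Things in the scene. Friction and masses are not known exactly. Their poses are not given: they have to be found in the camera images.
- dryer: White tumble dryer, 600 (x) x 660 mm (y); origin: middle of its top panel, 90 mm above the surface the arm stands on. x runs along the console and the slot, y to the dryer's front, z up. A console 97 mm high, its face sloped back at 45 degrees, runs along the rear, from y = -210 mm; the slot lies in front of it.
- slot (a point): Middle of the lint slot, at panel level, where the mid-plane of the seated screen belongs (seat comes here). Axes as the dryer's: x along the slot, y to the dryer's front, z up.
- opening (a point): Middle of the opening in the top panel, 3.75 mm behind slot, axes the same. 158 mm long (x), 21.5 mm wide (y). Its rim is 4 mm sheet; beneath is free space to 50 mm down, 35 mm to the front and 57 mm to the rear. A blade pushed in slanting by 40 mm or more, handle to the front, rests between the two edges at about 37 degrees from level and stays when let go.
- channel (a point): Top of the close-fitting channel in the slot, 72 mm below slot, axes the same: 13 mm wide (y), 158 mm long (x), 133 mm deep. Guides flared at 45 degrees lead into it, from 50 mm below the panel, where they are 53 mm apart.
- screen: Lint screen, grey plastic and mesh, 0.14 to 0.28 kg, lying flat on the dryer top, handle roughly to the dryer's front. Origin: on its underside, mid-width, where blade and lip meet; x across, y to the handle end, z up as it lies. Blade: 150 mm wide, 10 mm thick, y 0 to -180 mm, closed surface. Home: y points up, z to the console, x along the slot's x.
- seat (a point): Point on the screen at (0, 0, 5 mm): middle of the blade's thickness at the lip's inner face. Axes as the screen's.
- blade_tip (a point): Middle of the blade's leading edge, at (0, -180, 5 mm) on the screen; the last 22 mm of the blade are thinned to 5 mm. Axes as the screen's.
- lip_edge (a point): Middle of the free edge of the cover lip, at (0, 3, 48 mm) on the screen. The lip is a plate 170 mm wide, 6 mm thick (y 0 to 6), square to the blade; it stands up 48 mm while the screen lies flat, and lies on the dryer top when home. Axes as the screen's.
- fin (a point): Middle of the pull fin, at (0, 25, 5 mm) on the screen: a flat grip in the plane of the blade beyond the lip, 100 mm wide (x), 10 mm thick (z), y 6 to 45 mm. It lies on the dryer top at first and stands straight up when the screen is home. Axes as the screen's.
- key_a_top (a point): Small programme key, nearest the start key, 70 mm from it: middle of its white round face, 18 mm across, 10 mm proud of its grey collar (16 mm wider). z points out of the key, square to the sloping console face; x along the console. The small keys are 45 mm apart, in one row with the start key.
- key_a (a joint): Travel of that key in m: 0 out, 0.006 fully pressed; spring, needs about 1.5 N to begin and 5 N fully down, springs back.
- key_mid_top (a point): Small programme key, middle one of the three: middle of its white round face, 18 mm across, 10 mm proud of its grey collar (16 mm wider). z points out of the key, square to the sloping console face; x along the console. The small keys are 45 mm apart, in one row with the start key.
- key_mid (a joint): Travel of that key in m: 0 out, 0.006 fully pressed; spring, needs about 1.5 N to begin and 5 N fully down, springs back.
- key_b_top (a point): Small programme key, farthest from the start key: middle of its white round face, 18 mm across, 10 mm proud of its grey collar (16 mm wider). z points out of the key, square to the sloping console face; x along the console. The small keys are 45 mm apart, in one row with the start key.
- key_b (a joint): Travel of that key in m: 0 out, 0.006 fully pressed; spring, needs about 1.5 N to begin and 5 N fully down, springs back.
- key_start_top (a point): Large start key, the one large key, at the end of the row nearest the arm: middle of its white round face, 32 mm across, 10 mm proud of its grey collar (16 mm wider). z points out of the key, square to the sloping console face; x along the console. The small keys are 45 mm apart, in one row with the start key.
- key_start (a joint): Travel of that key in m: 0 out, 0.006 fully pressed; spring, needs about 1.5 N to begin and 5 N fully down, springs back.
- detergent: Blue detergent bottle, 84 mm across, 145 mm high; stands on the dryer top, origin under its middle. A bystander, to be left where it is.
- peg_jar: Clear jar with steel cap, 76 mm across, 110 mm high; stands on the dryer top, origin under its middle. A bystander, to be left where it is.
- powder_box: Cardboard powder box 90 x 70 x 120 mm; stands on the dryer top, origin under its middle. A bystander, to be left where it is.
- scoop: Small white open measuring cup, 56 mm across, 45 mm high; stands on the dryer top, origin under its middle. A bystander, to be left where it is.
- stain_stick: White upright stick, 32 mm across, 85 mm high; stands on the dryer top, origin under its middle. A bystander, to be left where it is.
- tin: Flat round steel tin, 71 mm across, 38 mm high; stands on the dryer top, origin under its middle. A bystander, to be left where it is.

How it is judged:
On the way, in this order (a step that is already met when the one before it is completed fails the run):
1. the lint screen is fully home in its slot, lip towards the console, and let go (z of seat in the frame of slot between -0.004 and 0.004 m and horizontal distance between seat and slot below 0.009 m and angle between the y axis of screen and the z axis of slot, either way round below 0.07 rad and y of lip_edge in the frame of slot below -0.03 m and contact force between the fingers and screen below 0.1 N), for 0.2 s.
2. the middle programme key is pressed in (value of joint key_mid above 0.004 m).
3. then the large start key is pressed in (value of joint key_start above 0.004 m).
At the end, for the whole second after the job is handed in: The lint screen stands upright in its slot (within 4 degrees), the lip's inner face within 4 mm of the dryer top, within 9 mm of the slot's middle, lip towards the console, at rest; all keys are out again, the middle programme key and then the start key having been pressed in by more than 4 mm (z of seat in the frame of slot between -0.004 and 0.004 m and horizontal distance between seat and slot below 0.009 m and angle between the y axis of screen and the z axis of slot, either way round below 0.07 rad and y of lip_edge in the frame of slot below -0.03 m and linear speed of screen below 0.02 m/s and value of joint each of key_mid, key_start, key_a, key_b below 0.0015 m); the robot touches nothing.
It fails at once if one of the outer two small keys is pressed (value of joint any of key_a, key_b above 0.003 m).
It fails at once if a key is pressed while the screen is not home (z of seat in the frame of slot above 0.008 m and value of joint any of key_mid, key_start above 0.003 m).
It fails at once if another thing on the dryer is moved by more than 30 mm (distance of any of detergent, peg_jar, powder_box, scoop, stain_stick, tin from where it was at the start of the episode above 0.03 m).
It also fails if it takes over 67 s, if anything falls off the work surface, if the arm or the gripper's body presses on something with over 40 N, if the wrist force passes 120 N, or if a joint passes its speed limit or range.

## Working session

There is one attempt and no reset: what is moved stays moved. The work goes in short steps, each a Python script; the robot and the scene stay as the last script left them, time stands still between calls to the robot, and variables do not carry over. Pictures are saved under pics/ and viewed, at most 12 in all, crops included, and the job is handed in when it is done.

```bash
ls; mkdir -p pics
python3 - <<'E'
from cell import *
import cv2,numpy as np
ims=[]
for n in("scene","top"):
    im=read_camera(n); cv2.imwrite(f"pics/{n}0.png",cv2.resize(im[:,:,::-1],(800,600)))
    m=camera_model(n);print(n,np.round(m["K"],1).tolist(),np.round(m["T"],3).tolist())
    for t in("screen","key_start_top","key_mid_top","opening","detergent","peg_jar","powder_box","scoop","stain_stick","tin"):
        try:
            print(t,[(round(float(r["conf"]),2),np.round(r["xy"],1).tolist(),int(r["pixels"].sum())) for r in masks_of(n,t)][:5])
        except Exception as e: print(t,e)
print(observe())
E
```

```text
pics
scene [[397.0, 0.0, 259.3], [0.0, 397.0, 190.6], [0.0, 0.0, 1.0]] [[-0.008, 0.78, -0.626, 1.27], [1.0, 0.007, -0.004, 0.02], [0.001, -0.626, -0.78, 0.971], [0.0, 0.0, 0.0, 1.0]]
screen [(0.68, [215.8, 173.7], 2961), (0.66, [279.1, 266.5], 55411), (0.3, [348.9, 131.8], 69)]
key_start_top [(0.46, [351.4, 131.3], 86)]
key_mid_top []
opening [(0.98, [277.3, 266.5], 55270)]
detergent [(0.68, [315.4, 230.0], 1488), (0.5, [215.6, 176.3], 3059)]
peg_jar [(0.88, [258.6, 225.1], 1200), (0.27, [219.6, 173.0], 3044)]
powder_box []
scoop [(0.63, [217.3, 171.1], 2989), (0.55, [314.5, 200.4], 233)]
stain_stick [(0.74, [325.3, 185.6], 258)]
tin [(0.85, [295.3, 203.3], 622)]
top [[480.2, 0.0, 259.9], [0.0, 480.2, 193.3], [0.0, 0.0, 1.0]] [[0.02, -0.99, 0.141, 0.419], [-1.0, -0.017, 0.024, 0.006], [-0.022, -0.142, -0.99, 1.174], [0.0, 0.0, 0.0, 1.0]]
screen [(0.91, [324.2, 230.6], 6547)]
key_start_top [(0.68, [134.9, 276.6], 176)]
key_mid_top [(0.63, [139.5, 221.1], 57)]
opening [(0.75, [239.5, 200.1], 68197), (0.5, [134.6, 279.2], 191)]
detergent [(0.72, [204.0, 121.4], 1512)]
peg_jar [(0.93, [2
[... 263 characters left out ...]
 array([ 1.17851175e+00,  2.06571762e-01,  1.54150741e+00,  1.92422425e-06,
        1.39351801e+00, -1.50507082e-01]), 'dq': array([ 1.59438759e-05,  1.85632026e-03, -2.01907616e-03,  2.63015866e-04,
        5.99564744e-04, -1.35930164e-03]), 'joint_efforts': array([ 1.46030707e-04, -3.70894933e+01, -2.81763893e+01,  6.98689464e-02,
        2.73863546e-02,  1.03020739e-05]), 'tcp_pos': array([0.13768361, 0.55826652, 0.2054592 ]), 'eef_rot': array([ 1.20594685e-01,  9.92701829e-01, -1.92861687e-06, -1.51967321e-06]), 'wrist_force': array([0.13940674, 0.28184152, 0.94349676]), 'wrist_torque': array([-0.01138765,  0.04559777,  0.01452274]), 'grasp_force': 0.0, 'grip_width': 0.09431873589600986}
```

View pics/scene0.png

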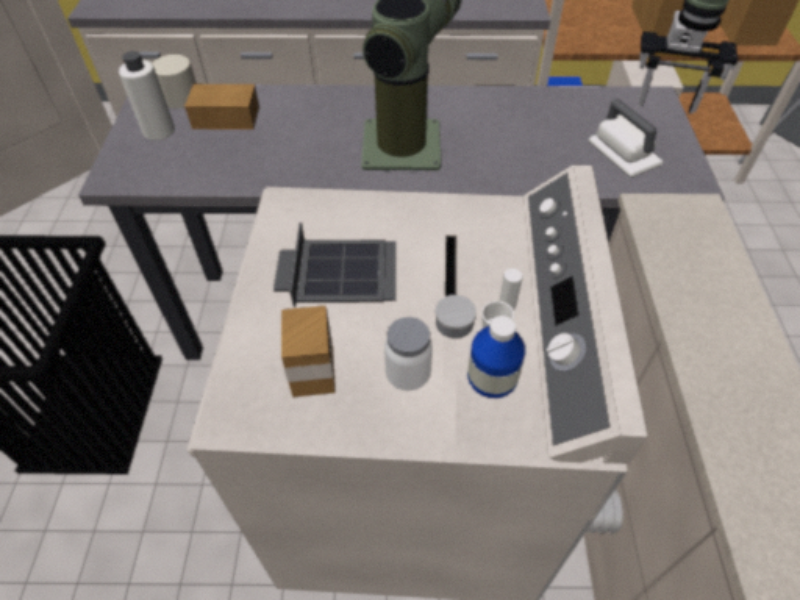

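View pics/top0.png

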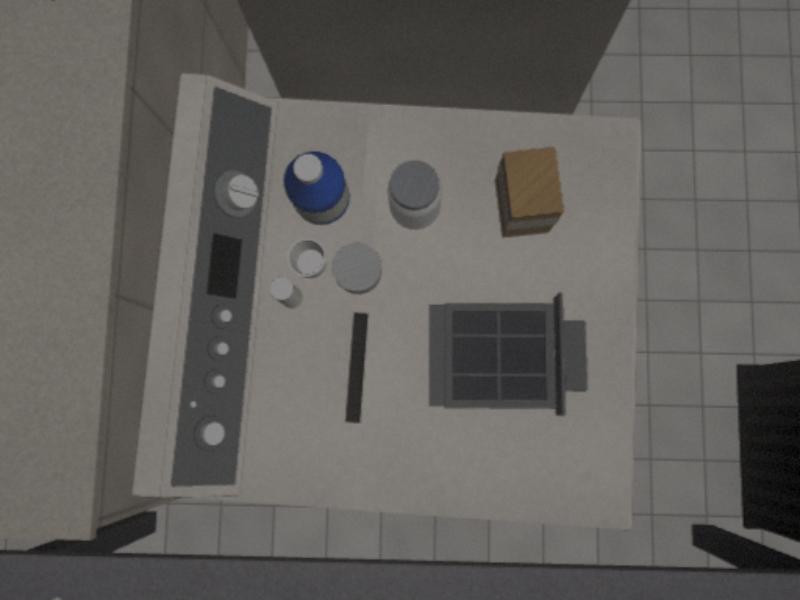

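The scene picture shows the screen lying left of centre (lip at ~(300,265)), the slot at ~(450,265), and the keys at ~(548,205) to (556,268). In the top picture (800×600) the slot runs (361,313)→(353,422), the screen lip is at x≈560, the start key is at (212,433) and the middle key at (220,348). The dryer front points to world -y. Next I take wrist views from two places.

```bash
cat > h.py <<'E'
from cell import *
import numpy as np, cv2
from scipy.spatial.transform import Rotation as R
def ray(m,uv):
    K,T=np.array(m["K"]),np.array(m["T"]); d=T[:3,:3]@np.linalg.solve(K,[uv[0],uv[1],1.]); return T[:3,3],d/np.linalg.norm(d)
def onz(m,uv,z):
    o,d=ray(m,uv); return o+d*(z-o[2])/d[2]
def tri(obs):
    A=np.zeros((3,3));b=np.zeros(3);rs=[ray(m,uv) for m,uv in obs]
    for o,d in rs: P=np.eye(3)-np.outer(d,d);A+=P;b+=P@o
    p=np.linalg.solve(A,b); return p,[np.linalg.norm(np.cross(p-o,d)) for o,d in rs]
def proj(m,p):
    K,T=np.array(m["K"]),np.array(m["T"]); c=T[:3,:3].T@(np.asarray(p)-T[:3,3]); q=K@c; return q[:2]/q[2]
def quat(z,y):
    z=np.array(z,float)/np.linalg.norm(z); y=np.array(y,float); y-=z*(y@z); y/=np.linalg.norm(y)
    return R.from_matrix(np.c_[np.cross(y,z),y,z]).as_quat()
E
python3 - <<'E'
from h import *
m=camera_model("top")
for n,uv,z in(("slotA",(361,313),.09),("slotB",(353,422),.09),("lipTopA",(558,295),.138),("lipTopB",(561,413),.138),("bladeL",(430,304),.1),("bladeR",(430,405),.1),("start",(212,433),.15),("a",(218,381),.15),("mid",(221,348),.15),("b",(225,316),.15),("stick",(282,289),.175)):
    print(n,np.round(onz(m,np.array(uv)*.64,z),3))
wm=camera_model("wrist"); o=observe(); Tt=np.eye(4);Tt[:3,:3]=R.from_quat(o["eef_rot"]).as_matrix();Tt[:3,3]=o["tcp_pos"]
print(np.round(np.linalg.inv(Tt)@wm["T"],3).tolist(),np.round(wm["K"],0).tolist())
for p in((.42,.13,.42),(.42,.17,.42),(.42,-.1,.35),(.36,.2,.4)):
    for y in((0,1,0),(0,-1,0),(1,0,0)): print(p,y,inverse_kinematics(p,quat([0,0,-1],y)))
E
```

```text
slotA [0.557 0.098 0.09 ]
slotB [0.4   0.105 0.09 ]
lipTopA [ 0.581 -0.18   0.138]
lipTopB [ 0.418 -0.183  0.138]
bladeL [ 0.57  -0.003  0.1  ]
bladeR [ 0.426 -0.005  0.1  ]
start [0.382 0.29  0.15 ]
a [0.452 0.285 0.15 ]
mid [0.497 0.284 0.15 ]
b [0.542 0.281 0.15 ]
stick [0.577 0.198 0.175]
[[-0.0, -0.965, -0.261, 0.075], [1.0, 0.0, -0.0, 0.001], [0.0, -0.261, 0.965, -0.179], [0.0, 0.0, 0.0, 1.0]] [[277.0, 0.0, 254.0], [0.0, 277.0, 194.0], [0.0, 0.0, 1.0]]
(0.42, 0.13, 0.42) (0, 1, 0) [ 1.02831780e-01 -1.68572913e-01  1.49300306e+00 -4.44089210e-16
  1.81716251e+00 -1.46796455e+00]
(0.42, 0.13, 0.42) (0, -1, 0) [ 1.02831780e-01 -1.68572913e-01  1.49300306e+00 -4.44089210e-16
  1.81716251e+00  1.67362811e+00]
(0.42, 0.13, 0.42) (1, 0, 0) [ 1.02831780e-01 -1.68572913e-01  1.49300306e+00 -4.44089210e-16
  1.81716251e+00  1.02831780e-01]
(0.42, 0.17, 0.42) (0, 1, 0) [ 1.93193222e-01 -1.38376912e-01  1.46694531e+00 -4.44089210e-16
  1.81302425e+00 -1.37760310e+00]
(0.42, 0.17, 0.42) (0, -1, 0) [ 1.93193222e-01 -1.38376912e-01  1.46694531e+00 -4.44089210e-16
  1.81302425e+00  1.76398955e
[... 196 characters left out ...]
1.64504226e+00 -4.44089210e-16
  1.68202961e+00 -2.00554726e+00]
(0.42, -0.1, 0.35) (0, -1, 0) [-4.34750934e-01 -1.85479225e-01  1.64504226e+00 -4.44089210e-16
  1.68202961e+00  1.13604539e+00]
(0.42, -0.1, 0.35) (1, 0, 0) [-4.34750934e-01 -1.85479225e-01  1.64504226e+00 -4.44089210e-16
  1.68202961e+00 -4.34750934e-01]
(0.36, 0.2, 0.4) (0, 1, 0) [ 2.96227077e-01 -2.33802397e-01  1.58593930e+00 -4.44089210e-16
  1.78945575e+00 -1.27456925e+00]
(0.36, 0.2, 0.4) (0, -1, 0) [ 2.96227077e-01 -2.33802397e-01  1.58593930e+00 -4.44089210e-16
  1.78945575e+00  1.86702340e+00]
(0.36, 0.2, 0.4) (1, 0, 0) [ 2.96227077e-01 -2.33802397e-01  1.58593930e+00 -4.44089210e-16
  1.78945575e+00  2.96227077e-01]
```

Run:
```python
from h import *
import pickle
p=observe()["tcp_pos"]; line_to([p[0],p[1],.36],feed=.3)
D=[]
for i,(pos,y) in enumerate((((.44,.17,.36),(0,1,0)),((.50,.03,.36),(0,1,0)),((.50,-.1,.33),(0,1,0)))):
    reach(pos,quat([0,0,-1],y)); pause(.2)
    m=camera_model("wrist"); im=read_camera("wrist"); D.append((m,im)); cv2.imwrite(f"pics/w{i}.png",im[:,:,::-1])
    print(m["T"][:3,3])
    for t in("screen","key_start_top","key_mid_top"):
        print(t,[(round(float(r["conf"]),2),np.round(r["xy"],1).tolist(),int(r["pixels"].sum())) for r in masks_of("wrist",t)][:5])
for n in("top","scene"): D.append((camera_model(n),read_camera(n)))
pickle.dump(D,open("d.pkl","wb")); print(observe()["time_s"])
cv2.imwrite("pics/w01.png",np.hstack([cv2.resize(D[i][1],(400,300)) for i in(0,1)])[:,:,::-1])
```

```text
[0.36457437 0.17105985 0.53865662]
screen [(0.78, [80.9, 200.7], 12056)]
key_start_top [(0.57, [339.3, 132.1], 439)]
key_mid_top []
[0.42428728 0.03183011 0.53890784]
screen [(0.86, [162.7, 162.5], 12799)]
key_start_top [(0.73, [446.9, 87.0], 556)]
key_mid_top [(0.69, [427.2, 173.7], 159)]
[ 0.42494771 -0.09820096  0.50935665]
screen [(0.96, [247.7, 167.1], 14285)]
key_start_top [(0.38, [246.4, 166.0], 14074)]
key_mid_top []
6.1083
```

View pics/w0.png

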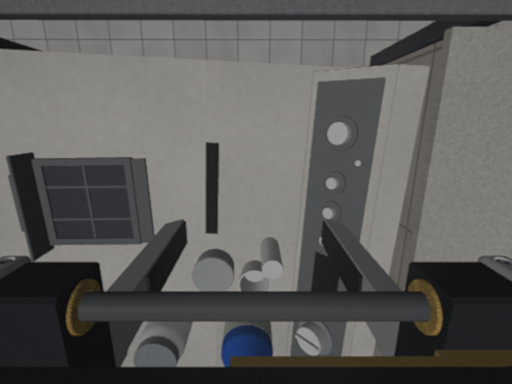

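View pics/w2.png

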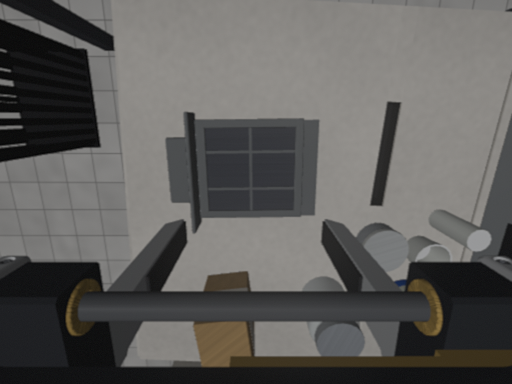

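w0 shows the slot (205–218, 143–233), the start key at (339,132), key a at (333,183) and the middle key at (328,213). w2 shows the screen's blade from (200–318, 120–217), its lip at x≈190 and the slot at (386,155). I fit the slot quad and the screen silhouette over several views, and triangulate the keys.

```bash
cat > meas.py <<'E'
from h import *
import pickle
from scipy.optimize import minimize
D=pickle.load(open("d.pkl","rb")); w0,w1,w2,top,scn=D
def slot(D_,guess):
    m,im=D_; g=cv2.cvtColor(im,cv2.COLOR_RGB2GRAY); g=cv2.GaussianBlur(g,(3,3),0)
    u,v=map(int,guess); dark=g[v-3:v+4,u-3:u+4].min(); bg=np.median(g[v-40:v+40,u-30:u+30])
    b=(g<(float(dark)+bg)/2).astype(np.uint8); n,l=cv2.connectedComponents(b)
    c=(l==l[v,u]).astype(np.uint8); r=cv2.minAreaRect(cv2.findContours(c,0,2)[0][0])
    cs=cv2.boxPoints(r); P=np.array([onz(m,q,.09) for q in cs]); 
    e=[np.linalg.norm(P[i]-P[(i+1)%4]) for i in range(4)]; long=P[1]-P[0] if e[0]>e[1] else P[2]-P[1]
    print("slot",np.round(P.mean(0),4),"sides",np.round(e[:2],4),"ang",np.degrees(np.arctan2(long[1],long[0]))%180, "px",cs.mean(0))
    return m,cs.mean(0)
s=[slot(w0,(211,188)),slot(w1,proj(w1[0],[.479,.101,.09])),slot(w2,(386,155)),slot(top,(228,235))]
print("slot tri",tri(s))
# keys
def blob(D_,p,r=12):
    m,im=D_; u0,v0=p; g=cv2.cvtColor(im,cv2.COLOR_RGB2GRAY).astype(float)
    u,v=int(round(u0)),int(round(v0)); w=g[v-r:v+r+1,u-r:u+r+1]; th=(w.max()+np.median(w))/2
    n,l,st,c=cv2.connectedComponentsWithStats((w>th).astype(np.uint8)); k=1+np.argmin(np.linalg.norm(c[1:]-r,axis=1))
    return m,c[k]+[u-r,v-r],st[k,4]
K={}
for n,g0,pt,r in(("start",(339,132),(135.5,277),20),("a",(333,183),(139.5,244),11),("mid",(328,213),(141,222.5),11)):
    o=[blob(w0,g0,r),blob(top,pt,9)]; p,_=tri([x[:2] for x in o])
    q=blob(w1,proj(w1[0],p),r); o.append(q); p,res=tri([x[:2] for x in o]); K[n]=p
    print(n,np.round(p,4),"res",np.round(res,4),[(np.round(x[1],1).tolist(),int(x[2])) for x in o])
# screen
bx=[((-75,75),(-180,0),(0,10)),((-85,85),(0,6),(0,48)),((-50,50),(6,45),(0,10))]
C=[np.array([[x,y,z] for x in b[0] for y in b[1] for z in b[2]])/1000. for b in bx]
def sil(m,q):
    Rz=R.from_euler("z",q[2]).as_matrix(); out=np.zeros((384*4,512*4),np.uint8)
    for c in C:
        W=c@Rz.T+[q[0],q[1],q[3]]; uv=np.array([proj(m,w) for w in W])
        cv2.fillConvexPoly(out,cv2.convexHull(np.round((uv+.5)*4).astype(np.int32)),1)
    return cv2.resize(out.astype(np.float32),(512,384),interpolation=cv2.INTER_AREA)
E
cat > meas2.py <<'E'
from meas import *
M=[(w2[0],pickle.load(open("m.pkl","rb"))[0]),(top[0],pickle.load(open("m.pkl","rb"))[1])]
def cost(q): return sum(1-np.minimum(s,k).sum()/np.maximum(s,k).sum() for s,k in((sil(m,q),k.astype(float)) for m,k in M))
x0=np.array([.5,-.18,np.pi,.09])
S=np.vstack([x0]+[x0+d for d in np.diag([.01,.01,.05,.01])])
r=minimize(cost,x0,method="Nelder-Mead",options=dict(initial_simplex=S,maxiter=250,xatol=1e-4,fatol=1e-4)); print("screen",r.x,r.fun)
E
python3 - <<'E'
from h import *
import pickle
a=[]
for n in("wrist","top"):
    read_camera(n); a.append(masks_of(n,"screen")[0]["pixels"])
pickle.dump(a,open("m.pkl","wb"))
E
python3 meas2.py
```

```text
slot [0.4799 0.1011 0.09  ] sides [0.0192 0.1553] ang 178.13981743325422 px [212. 188.]
slot [0.4797 0.0998 0.09  ] sides [0.1562 0.0199] ang 176.63368789205657 px [295.87076 151.86615]
slot [0.4797 0.0991 0.09  ] sides [0.1575 0.0192] ang 176.5996357098474 px [384.50836 153.41194]
slot [0.4789 0.1024 0.09  ] sides [0.1579 0.0209] ang 177.40673412503884 px [227.92569 234.88072]
slot tri (array([0.47712985, 0.10128823, 0.08622363]), [np.float64(0.0006765777299314971), np.float64(0.0009529545465785817), np.float64(0.000895189348161692), np.float64(0.0018829843425660503)])
start [0.3828 0.2867 0.151 ] res [0.0012 0.0014 0.0001] [([337.4, 133.0], 381), ([136.4, 277.2], 146), ([447.6, 86.4], 537)]
a [0.453  0.2829 0.1516] res [0.0011 0.0015 0.0004] [([331.0, 183.0], 99), ([139.9, 243.8], 44), ([435.5, 140.7], 138)]
mid [0.4983 0.2806 0.1523] res [0.0011 0.0015 0.0005] [([327.3, 213.0], 91), ([142.0, 222.5], 44), ([428.5, 173.1], 126)]
screen [ 0.50227944 -0.18307935  3.15457666  0.08647541] 1.0185400474604314
```

```bash
python3 - <<'E' | tail -3
import meas2 as q, numpy as np, cv2
ims=[]
for (m,k),im in zip(q.M,(q.w2[1],q.top[1])):
    s=q.sil(m,q.r.x); print(s.sum(),k.sum(),np.minimum(s,k).sum())
    o=im.copy(); 
    for a,c in((s>.5,(255,0,0)),(k>0,(0,255,0))):
        cv2.drawContours(o,cv2.findContours(a.astype(np.uint8),0,2)[0],-1,c,1)
    ims.append(o)
a=cv2.resize(ims[0][100:250,140:340],(400,300)); b=cv2.resize(ims[1][160:310,230:430],(400,300))
cv2.imwrite("pics/fit.png",np.hstack([a,b])[:,:,::-1])
E
```

```text
screen [ 0.50227944 -0.18307935  3.15457666  0.08647541] 1.0185400474604314
14280.0 14162 14087.9375
6559.125 56 0.0
```

View pics/fit.png

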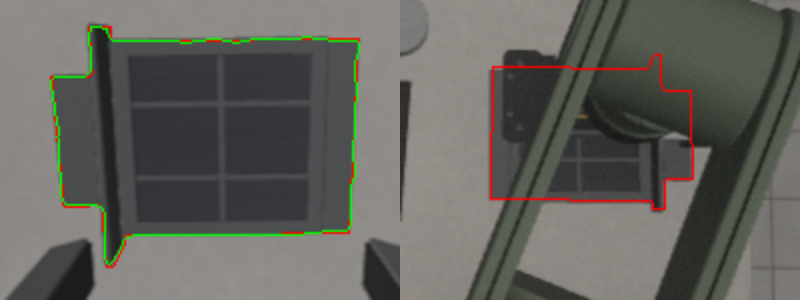

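The fit outlines match the screen in w2 (IoU 0.98). In the top view the arm occludes the screen, but the projected outline still matches what is visible. Sizes, spacing (keys 45/115 mm) and height are consistent. Next: check IK for the whole plan.

```bash
cat > plan.py <<'E'
from h import *
psi=np.radians(177.0); X=np.array([np.cos(psi),np.sin(psi),0]); F=np.array([-np.sin(psi),np.cos(psi),0]); U=np.array([0,0,1.])
O=np.array([.4795,.1006,.088]); SLOT=np.array([.4795,.1006,.09])+.00375*F
S0=np.array([.5023,-.1831,.09]); YS0=3.1546
def lying(p=S0,yaw=YS0): return R.from_euler("z",yaw).as_matrix(),np.array(p)
def slanted(th,ins,through=O):            # screen pose, blade at th (deg) from level, ins along blade beyond `through`
    t=np.radians(th); d=-np.cos(t)*F-np.sin(t)*U; y=-d; z=np.cross(X,y)
    return np.c_[X,y,z],through+(ins-.18)*d-.005*z
def upright(h):                            # seat h above slot
    y=U; z=np.cross(X,y); return np.c_[X,y,z],SLOT+h*U-.005*z
def at(S,v): return S[1]+S[0]@np.array(v)
def lipgrip(S,sg,deep=.016,dx=0): return at(S,[dx,.003,deep]),quat(-S[0][:,2],sg*S[0][:,1])
def fingrip(S,sg,yt=.009,al=0,back=0,dx=0,dz=.005):
    a=np.radians(al); z=S[0]@np.array([np.sin(a),-np.cos(a),0]); return at(S,[dx,yt,dz])-back*z,quat(z,sg*S[0][:,2])
def ik(g): 
    q=inverse_kinematics(*g); return None if q is None else np.round(q,2).tolist()
E
python3 - <<'E'
from plan import *
for sg in(1,-1):
    print("lip",sg,ik(lipgrip(lying(),sg)),ik(lipgrip(lying(S0+[0,0,.17]),sg)))
    for th in(45,50,55,60): print(th,[ik(lipgrip(slanted(th,i),sg)) for i in(-.03,.055)])
for sg in(1,-1):
  for al in(0,-25,25): print("fin",sg,al,*[ik(fingrip(slanted(th,.055),sg,al=al,back=b)) for th,b in((37,.09),(37,0),(60,0),(90,0))])
  print("up",[ik(fingrip(upright(h),sg)) for h in(.1,0)])
E
```

```text
lip 1 [-0.52, 0.23, 1.73, -0.0, 1.18, 1.04] [-0.52, 0.08, 1.54, -0.0, 1.52, 1.04]
45 [[0.22, 0.16, 1.73, -0.75, 1.54, 1.99], [0.33, 0.29, 1.71, -0.72, 1.52, 2.13]]
50 [[0.29, 0.2, 1.7, -0.81, 1.6, 2.04], [0.38, 0.34, 1.68, -0.77, 1.59, 2.18]]
55 [[0.35, 0.25, 1.67, -0.86, 1.67, 2.08], [0.42, 0.39, 1.65, -0.82, 1.65, 2.22]]
60 [[0.4, 0.3, 1.64, -0.91, 1.74, 2.12], [0.46, 0.45, 1.61, -0.87, 1.71, 2.25]]
lip -1 [-0.52, 0.23, 1.73, -0.0, 1.18, -2.1] [-0.52, 0.08, 1.54, -0.0, 1.52, -2.1]
45 [[0.22, 0.16, 1.73, -0.75, 1.54, -1.16], [0.33, 0.29, 1.71, -0.72, 1.52, -1.01]]
50 [[0.29, 0.2, 1.7, -0.81, 1.6, -1.1], [0.38, 0.34, 1.68, -0.77, 1.59, -0.96]]
55 [[0.35, 0.25, 1.67, -0.86, 1.67, -1.06], [0.42, 0.39, 1.65, -0.82, 1.65, -0.92]]
60 [[0.4, 0.3, 1.64, -0.91, 1.74, -1.02], [0.46, 0.45, 1.61, -0.87, 1.71, -0.89]]
fin 1 0 [-0.81, 0.33, 1.65, 0.65, 1.84, -2.38] [-0.71, 0.34, 1.77, 0.69, 1.68, -2.39] [-0.46, 0.06, 1.8, 0.48, 1.51, -2.07] [0.03, 0.01, 1.72, 0.0, 1.41, -1.49]
fin 1 -25 [-1.05, 0.05, 2.05, 0.84, 1.62, -2.57] [-0.88, 0.12, 2.11, 0.94, 1.43, -2.58] [-0.59, -0.24, 2.15, 0.71, 1.18, 
[... 152 characters left out ...]
 0.33, 1.86, -1.98] [0.01, 0.33, 1.41, 0.03, 1.83, -1.51]
up [[0.02, 0.03, 1.75, -0.0, 1.36, -1.5], [0.02, 0.14, 1.85, -0.0, 1.14, -1.5]]
fin -1 0 [-0.81, 0.33, 1.65, 0.65, 1.84, 0.77] [-0.71, 0.34, 1.77, 0.69, 1.68, 0.75] [-0.46, 0.06, 1.8, 0.48, 1.51, 1.07] [0.03, 0.01, 1.72, 0.0, 1.41, 1.65]
fin -1 -25 [-1.05, 0.05, 2.05, 0.84, 1.62, 0.57] [-0.88, 0.12, 2.11, 0.94, 1.43, 0.56] [-0.59, -0.24, 2.15, 0.71, 1.18, 0.89] [0.06, -0.29, 2.05, -0.06, 0.95, 1.71]
fin -1 25 [-0.59, 0.63, 1.26, 0.49, 2.13, 0.87] [-0.54, 0.58, 1.46, 0.5, 1.97, 0.85] [-0.35, 0.38, 1.48, 0.33, 1.86, 1.16] [0.01, 0.33, 1.41, 0.03, 1.83, 1.64]
up [[0.02, 0.03, 1.75, -0.0, 1.36, 1.65], [0.02, 0.14, 1.85, -0.0, 1.14, 1.65]]
```

Run:
```python
from plan import *
p,q=lipgrip(lying(),-1)
move_gripper(.06); reach(p+[0,0,.09],q); line_to(p,feed=.12,max_force=15)
print(observe()["tcp_pos"]-p); move_gripper(0,45); o=observe(); print(o["grip_width"],o["grasp_force"])
line_to(p+[0,0,.17],feed=.2)
S=slanted(58,-.03); p2,q2=lipgrip(S,-1)
try: line_to(p2,q2,feed=.15)
except MotionError as e: print(e); 
pause(.3); o=observe(); print(o["grip_width"],o["grasp_force"],o["wrist_force"],o["tcp_pos"]-p2,o["time_s"])
im=read_camera("wrist"); sc=read_camera("scene"); 
cv2.imwrite("pics/ins.png",np.hstack([cv2.resize(im,(400,300)),cv2.resize(sc[90:290,180:400],(400,300))])[:,:,::-1])
```

```text
[ 0.00088852 -0.00031512  0.00108465]
0.005582697740890673 44.999980330467224
0.005373313361751856 44.99979257583618 [ 0.33993347  0.14408978 -1.4695487 ] [ 8.49432775e-05 -6.44665069e-04  5.45295836e-04] 12.15
```

View pics/ins.png

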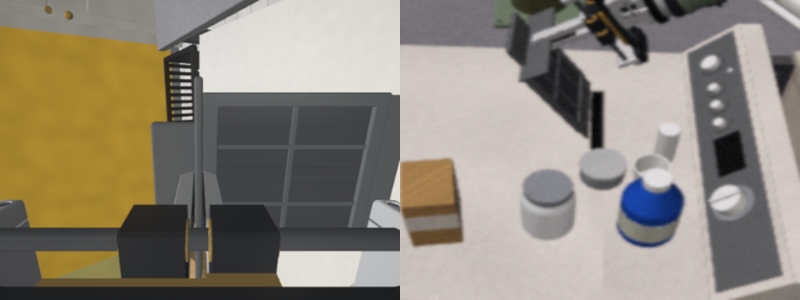

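The screen is held by its lip, slanting, with its leading edge just in front of and above the slot (right half, at ~(590,130), slot at ~(597,105)). I insert it now with force monitoring.

Run:
```python
from plan import *
for ins in(-.005,.02,.055):
    p,q=lipgrip(slanted(58,ins),-1); h=line_to(p,q,feed=.05,max_force=8); o=observe(); print(ins,h,o["tcp_pos"]-p,o["wrist_force"],o["grip_width"])
    if h: break
print(o["time_s"])
read_camera("scene"); im=read_camera("scene"); cv2.imwrite("pics/ins2.png",cv2.resize(im[90:290,180:400],(660,600))[:,:,::-1])
```

```text
-0.005 False [ 4.11334457e-05  1.10870737e-04 -1.18308637e-04] [ 0.06420878 -0.09080237 -1.49451176] 0.005452787405346643
0.02 False [ 3.41592136e-05  4.38970609e-05 -7.93968621e-05] [-0.32758947 -0.02656186 -1.13180993] 0.006202908516075925
0.055 False [1.06031562e-04 1.72343532e-05 1.13456987e-04] [ 1.01649508  0.53095745 -2.11511056] 0.005849551218872245
14.4
```

View pics/ins2.png

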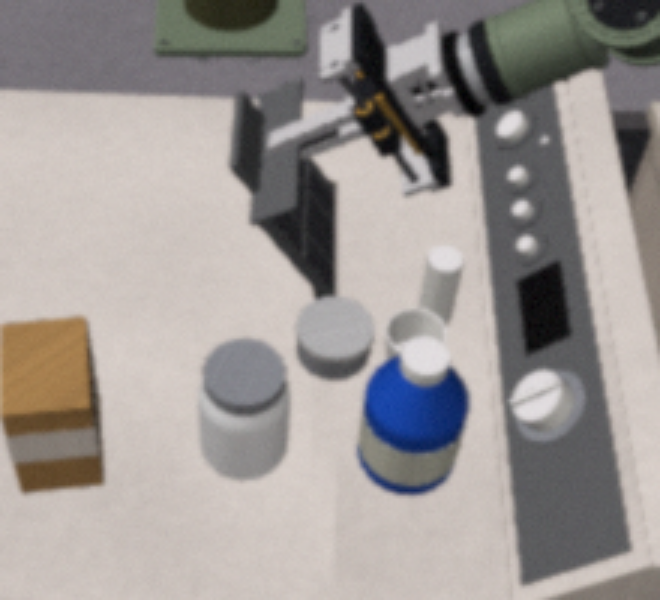

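The blade is in the slot with the tin untouched next to it. I lower it to 40°, release and back off, then measure how it rests.

Run:
```python
from plan import *
import pickle
p,q=lipgrip(slanted(40,.055),-1); h=line_to(p,q,feed=.08,max_force=12); o=observe(); print(h,o["tcp_pos"]-p,o["wrist_force"])
move_gripper(.04); p=observe()["tcp_pos"]; z=R.from_quat(observe()["eef_rot"]).as_matrix()[:,2]
line_to(p-.07*z,feed=.2)
reach([.44,-.1,.40],quat([0,0,-1],[0,1,0])); pause(.2)
D=[]
for n in("scene","top","wrist"):
    m=camera_model(n); im=read_camera(n); r=masks_of(n,"screen"); print(n,[(round(float(x["conf"]),2),np.round(x["xy"]),int(x["pixels"].sum())) for x in r])
    D.append((m,im,[x["pixels"] for x in r]))
pickle.dump(D,open("d2.pkl","wb")); print(observe()["time_s"])
cv2.imwrite("pics/rest.png",np.hstack([cv2.resize(D[0][1][90:290,180:400],(400,300)),cv2.resize(D[2][1],(400,300))])[:,:,::-1])
```

```text
False [-0.00013656 -0.00028368  0.00028218] [-0.08837422 -0.6836809  -1.08105723]
scene [(0.76, array([268., 158.]), 2034), (0.71, array([267., 260.]), 56907), (0.46, array([316., 200.]), 157)]
top [(0.63, array([253., 238.]), 4168), (0.41, array([142., 244.]), 76)]
wrist [(0.75, array([335., 187.]), 6306), (0.52, array([484., 230.]), 103)]
17.8167
```

View pics/rest.png

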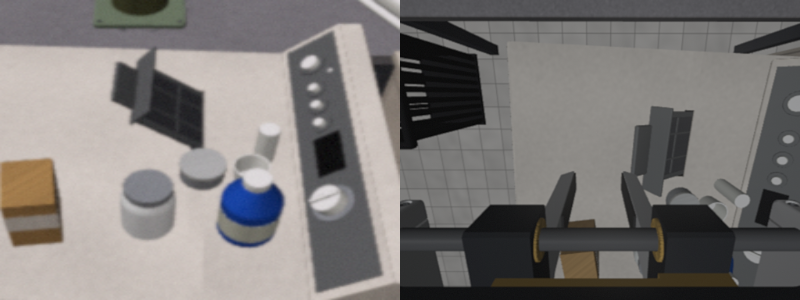

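It rests slanting in the slot with the handle to the front. I fit its pose to the three masks.

```bash
cat > fit2.py <<'E'
from plan import *
import pickle
from scipy.optimize import minimize
D=pickle.load(open("d2.pkl","rb"))
def sil(m,S,ins):
    out=np.zeros((1536,2048),np.uint8)
    for b in(((-.075,.075),(-.18+ins,0),(0,.01)),((-.085,.085),(0,.006),(0,.048)),((-.05,.05),(.006,.045),(0,.01))):
        uv=np.array([proj(m,at(S,[x,y,z])) for x in b[0] for y in b[1] for z in b[2]])
        cv2.fillConvexPoly(out,cv2.convexHull(np.round((uv+.5)*4).astype(np.int32)),1)
    return cv2.resize(out.astype(np.float32),(512,384),interpolation=cv2.INTER_AREA)
def pose(q): return slanted(q[0]*100,q[1],O+q[2]*X+q[3]*F)
def cs(q): return [1-np.minimum(s,k).sum()/np.maximum(s,k).sum() for s,k in((sil(m,pose(q),q[1]),k[0].astype(float)) for m,_,k in D)]
x0=np.array([.37,.055,0,0]); Sx=np.vstack([x0]+[x0+d for d in np.diag([.05,.01,.005,.005])])
for W in([1,1,1],[0,0,1],[1,1,0]):
    r=minimize(lambda q:np.dot(W,cs(q)),x0,method="Nelder-Mead",options=dict(initial_simplex=Sx,maxiter=200,xatol=1e-4,fatol=1e-4))
    print(W,np.round(r.x,4),np.round(cs(r.x),3),"fin",np.round(at(pose(r.x),[0,.025,.005]),4))
E
python3 fit2.py
```

```text
[1, 1, 1] [ 0.3454  0.0554  0.0021 -0.0073] [0.062 0.118 0.057] fin [ 0.4713 -0.015   0.1728]
[0, 0, 1] [ 0.3488  0.059   0.0015 -0.0035] [0.084 0.145 0.032] fin [ 0.4719 -0.0155  0.1715]
[1, 1, 0] [ 0.3502  0.0524  0.0013 -0.0097] [0.057 0.103 0.087] fin [ 0.4722 -0.0145  0.1756]
```

Run:
```python
from fit2 import pose
from plan import *
YT=.013
S=pose([.36,.056,.0018,-.005]); G=lambda S,b=0:fingrip(S,1,yt=YT,back=b)
move_gripper(.05); reach(*G(S,.09)); h=line_to(*G(S,0),feed=.08,max_force=5); o=observe(); p=G(S)[0]; print(h,o["tcp_pos"]-p)
move_gripper(0,50); o=observe(); print("grip",o["grip_width"],o["grasp_force"],o["wrist_force"],o["time_s"])
if .007<o["grip_width"]<.013:
    for th in(50,70,90):
        h=line_to(*G(slanted(th,.053)),feed=.1,max_force=20); o=observe(); print(th,h,o["wrist_force"],o["wrist_torque"],o["grip_width"])
        if h: break
    print(o["time_s"])
for n in("scene","wrist"): read_camera(n)
a=read_camera("scene")[90:290,180:400]; b=read_camera("wrist")
cv2.imwrite("pics/up.png",np.hstack([cv2.resize(a,(400,300)),cv2.resize(b,(400,300))])[:,:,::-1])
```

```text
[1, 1, 1] [ 0.3454  0.0554  0.0021 -0.0073] [0.062 0.118 0.057] fin [ 0.4713 -0.015   0.1728]
[0, 0, 1] [ 0.3488  0.059   0.0015 -0.0035] [0.084 0.145 0.032] fin [ 0.4719 -0.0155  0.1715]
[1, 1, 0] [ 0.3502  0.0524  0.0013 -0.0097] [0.057 0.103 0.087] fin [ 0.4722 -0.0145  0.1756]
False [ 0.0003571  -0.00054258  0.00021612]
grip 0.009602445939060936 49.90723192691803 [-1.17719571 -1.54161019 -4.34420396] 20.9833
50 False [-0.54114035  0.39027626 -2.5755946 ] [-0.52327084  0.03033333  0.01106725] 0.009631698116066173
70 False [-0.52656796 -1.11661837 -1.99301449] [-0.28724328 -0.00723443 -0.00234584] 0.009519754484918312
90 False [ 0.15546166 -0.73507847 -1.88434913] [ 0.00788551  0.03536018 -0.03865912] 0.009757354473340753
22.7083
```

View pics/up.png

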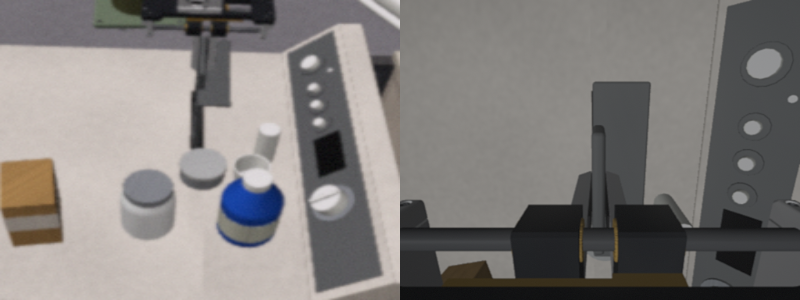

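Gripped by the fin and upright in the opening, with the lip towards the console. Descending with force monitoring.

Run:
```python
from plan import *
G=lambda h:fingrip(upright(h),1,yt=.013)
line_to(*G(.125),feed=.05)
for h,f in((.09,.06),(.02,.06),(-.008,.025)):
    s=line_to(*G(h),feed=f,max_force=12); o=observe(); print(h,s,"h now",o["tcp_pos"]-G(0)[0],o["wrist_force"],o["grip_width"],o["time_s"])
    if s: break
```

```text
0.09 False h now [1.38479553e-04 5.61144925e-05 9.00257218e-02] [-0.25297785 -0.33133272 -0.87245963] 0.00974303136297866 23.8917
0.02 False h now [4.86329205e-04 2.13409684e-07 2.05187865e-02] [-0.63239963 -0.34333724 -1.77355319] 0.009475662683142538 25.2083
-0.008 True h now [-2.90417631e-04 -6.63493103e-05 -2.42898779e-03] [-1.13135151 -0.98856726  3.33912311] 0.009286727047233524 26.0583
```

Run:
```python
from plan import *
G=lambda h:fingrip(upright(h),1,yt=.013)
s=line_to(*G(-.01),feed=.02,max_force=18); o=observe(); print(s,o["tcp_pos"]-G(0)[0],o["wrist_force"])
move_gripper(.03); print(observe()["grasp_force"])
p=observe()["tcp_pos"]; line_to(p+[0,0,.12],feed=.2); pause(.2)
a=read_camera("scene")[90:290,180:400]; b=read_camera("wrist"); print(observe()["time_s"])
cv2.imwrite("pics/home.png",np.hstack([cv2.resize(a,(400,300)),cv2.resize(b,(400,300))])[:,:,::-1])
n=-(F+U)/2**.5
for k in([.3828,.2867,.151],[.4983,.2806,.1523]):
    for y in(X,-X,np.cross(n,X),np.cross(X,n)): print(np.round(y,1),[ik((np.array(k)+d*n,quat(n,y))) for d in(-.04,.01)])
```

```text
True [-3.26385021e-04 -6.23685127e-05 -2.40755784e-03] [-0.34387553 -0.71106885  3.95092327]
0.0
27.8583
[-1.   0.1  0. ] [[-0.19, -0.09, 2.14, 0.81, 1.33, 2.7], [-0.09, -0.01, 2.16, 0.86, 1.2, 2.69]]
[ 1.  -0.1 -0. ] [[-0.19, -0.09, 2.14, 0.81, 1.33, -0.44], [-0.09, -0.01, 2.16, 0.86, 1.2, -0.46]]
[0.  0.7 0.7] [[-0.19, -0.09, 2.14, 0.81, 1.33, -2.01], [-0.09, -0.01, 2.16, 0.86, 1.2, -2.03]]
[-0.  -0.7 -0.7] [[-0.19, -0.09, 2.14, 0.81, 1.33, 1.13], [-0.09, -0.01, 2.16, 0.86, 1.2, 1.11]]
[-1.   0.1  0. ] [[-0.16, 0.16, 1.88, 0.81, 1.31, 2.73], [-0.08, 0.23, 1.89, 0.85, 1.22, 2.72]]
[ 1.  -0.1 -0. ] [[-0.16, 0.16, 1.88, 0.81, 1.31, -0.41], [-0.08, 0.23, 1.89, 0.85, 1.22, -0.42]]
[0.  0.7 0.7] [[-0.16, 0.16, 1.88, 0.81, 1.31, -1.98], [-0.08, 0.23, 1.89, 0.85, 1.22, -1.99]]
[-0.  -0.7 -0.7] [[-0.16, 0.16, 1.88, 0.81, 1.31, 1.16], [-0.08, 0.23, 1.89, 0.85, 1.22, 1.15]]
```

View pics/home.png

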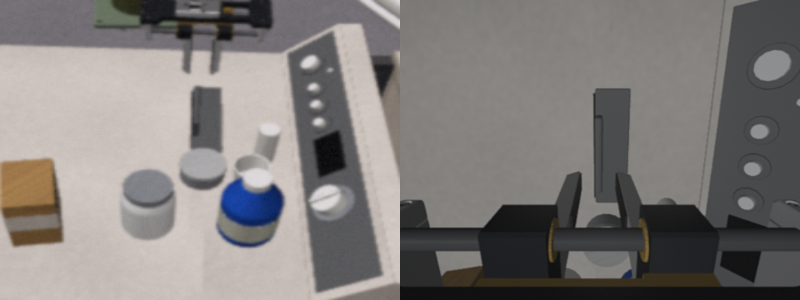

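The screen is home: its lip lies flat on the panel towards the console and the fingers are clear of it. Next, the keys.

Run:
```python
from plan import *
n=-(F+U)/2**.5; q=quat(n,-X)
line_to(observe()["tcp_pos"]+[0,0,.06],feed=.25); move_gripper(0,20)
for name,k in(("mid",[.4983,.2806,.1523]),("start",[.3828,.2867,.151])):
    k=np.array(k); reach(k-.1*n,q); line_to(k-.015*n,feed=.1); pause(.2)
    s=line_to(k+.014*n,feed=.02,max_force=9); o=observe()
    print(name,s,"past face",(o["tcp_pos"]-k)@n,"lat",(o["tcp_pos"]-k)@X,"F",o["wrist_force"]@n,o["wrist_force"]@X)
    pause(.3); o=observe(); print("  settled",(o["tcp_pos"]-k)@n,o["wrist_force"]@n)
    line_to(k-.1*n,feed=.15)
line_to(observe()["tcp_pos"]+[0,0,.08],feed=.2); pause(.2)
print(observe()["time_s"])
a=read_camera("scene"); cv2.imwrite("pics/end.png",cv2.resize(a[90:290,180:400],(660,600))[:,:,::-1])
```

```text
mid True past face 0.0015416287888635003 lat -1.8436785702143352e-05 F -6.1578947029822935 1.087976273026066
  settled 0.001535109661801128 -5.811438157883458
start True past face 0.00016756082611170744 lat -0.00010145487008550967 F -7.42744329259776 1.5910366845732096
  settled 0.00018432539338014874 -6.355834323900097
37.5583
```

View pics/end.png

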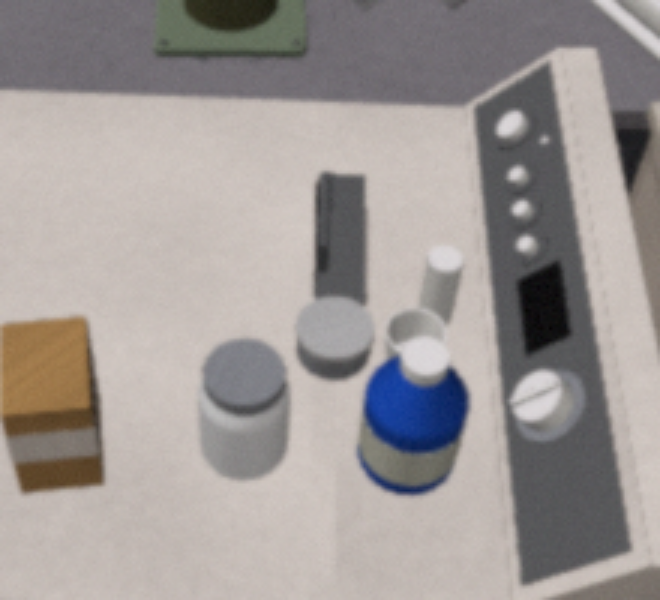

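The screen is still home and nothing has shifted. The key stops came shallower than estimated, so I press both again, in order, and record force against travel to confirm the hard stop.

Run:
```python
from plan import *
n=-(F+U)/2**.5; q=quat(n,-X)
for name,k in(("mid",[.4983,.2806,.1523]),("start",[.3828,.2867,.151])):
    k=np.array(k); reach(k-.1*n,q); line_to(k-.012*n,feed=.15); pause(.2); f0=observe()["wrist_force"]@n; L=[]
    for d in np.arange(-.008,.008,.001):
        line_to(k+d*n,feed=.02); o=observe(); f=f0-o["wrist_force"]@n; L.append((round(((o["tcp_pos"]-k)@n)*1e3,1),round(f,1)))
        if f>14: break
    print(name,L); line_to(k-.1*n,feed=.2)
line_to(observe()["tcp_pos"]+[0,0,.08],feed=.25); pause(.3)
print(observe()["time_s"],observe()["wrist_force"])
```

```text
mid [(np.float64(-7.9), np.float64(-0.2)), (np.float64(-6.9), np.float64(-0.2)), (np.float64(-5.9), np.float64(-0.1)), (np.float64(-4.9), np.float64(-1.2)), (np.float64(-4.1), np.float64(1.7)), (np.float64(-3.1), np.float64(1.3)), (np.float64(-2.1), np.float64(0.9)), (np.float64(-1.1), np.float64(2.9)), (np.float64(-0.1), np.float64(2.6)), (np.float64(0.9), np.float64(3.3)), (np.float64(1.6), np.float64(7.3)), (np.float64(1.7), np.float64(15.4))]
start [(np.float64(-8.0), np.float64(1.9)), (np.float64(-6.9), np.float64(0.3)), (np.float64(-5.9), np.float64(0.5)), (np.float64(-5.0), np.float64(2.7)), (np.float64(-4.0), np.float64(3.4)), (np.float64(-3.0), np.float64(4.6)), (np.float64(-2.0), np.float64(3.3)), (np.float64(-1.0), np.float64(5.4)), (np.float64(0.0), np.float64(5.6)), (np.float64(0.3), np.float64(13.8)), (np.float64(0.5), np.float64(24.4))]
48.6667 [ 0.49373272  0.39967785 -0.85293824]
```

Both curves show first contact, about 6 mm of spring travel, then a hard stop, so both keys went fully in.

```bash
python3 -c "
from cell import *
print(sign_off())"
```

```text
the job is handed in; nothing more can be done
None
```

The lint screen is home in its slot with the lip towards the console and let go, the middle key and then the start key were each pressed to their hard stop, and the job is handed in at about 49 s; I pressed both keys a second time in the same order to be sure, and the sign-off returned no verdict.

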